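# Wedge the sample plate level

## Robot

A 6-joint arm with a two-finger parallel gripper is mounted at the origin on the work surface. World frame = base frame: x ahead of the robot, y to its left, z up, the work surface at z = 0. Lengths are in mm, angles in rad, forces in N, time in s.
With the tool pointing down it reaches from about 325 to 775 mm from the base axis. Payload 9.3 kg.
Tool frame: the origin (TCP) lies midway between the tips of the shut fingers; the grasp point (between the pads) lies 19 mm behind it (grip_depth is the distance from the TCP to the grasp point, in mm); z points along the fingers, x is the direction in which the jaws open and shut, and the axes are right-handed (so a half turn about z gives the same grasp; the last joint's range is limited). The gripper opens to 85 mm and grips with 20 to 120 N. Pads are 22 mm wide; open, the fingers measure 114 mm over their backs; the gripper's body (76 mm by 85 mm) begins 54 mm behind the grasp point. The pads swing forward as they close: fully open they stand 13 mm farther back than shut.
Start: joints at [1.069, 0.259, 0.021, 1.334, 0, 1.418], TCP at [187.975, 516.877, 231.279] pointing down, gripper open.
Joint ranges: [-3.04, 3.04], [-0.91, 1.82], [-1.04, 1.36], [-1.92, 1.95], [-1.52, 1.45], [-3.14, 3.14]. Speed limits (rad/s): [2.22, 2.22, 2.79, 3.14, 3.14, 3.14].

## Interface

Orientations are given as a unit quaternion [w, x, y, z].
In Python, from workcell import * gives the robot as it stands.
- The arm moves only by the shell command python3 -m handwheel 'ROWS' [OPENING] [FORCE]. ROWS is JSON, a list of rows, each a list of 2 entries, a list of its own where there are three numbers: the shift along the tool's x, y, z in cm, then the turn about the tool's z in units of 8 degrees (1.0 is 8 degrees). A call has 1 to 12 rows; each row shifts and turns the commanded pose from where the row before left it, along the tool's axes as they then stand; what a row does not reach is not made up. A row lasts 1/10 s, in which the tool goes at most 50 mm and 8.59 degrees, less where a joint would pass 70% of its speed; a pose out of reach is approached as far as the arm can. A call with a gripper value outside its range is refused whole. OPENING is the closure in counts, from 0 (fully open) to 255 (shut), set as the call begins (- or left out, the last holds). The fingers move at their own pace and stop on an object; FORCE is the grip in N (left out, the last holds). Time passes only in rows, so rows that do not move let the fingers close. It gives the time, the measured TCP pose, the force and the opening at its end, in the units of the state.
- get_state(): the state, without advancing time (a new reading comes with each control period).
- camera(name): name is "side" or "top"; returns a dict with "color" (420x560x3 uint8, red, green, blue), "fx", "fy", "cx", "cy" (pixels), "R" (3x3) and "t" (3): a world point X has camera coordinates R X + t. Camera axes: x right, y down, z forward; pixel columns grow to the right and rows downward; lengths in mm; the calibration is good to about 2 mm. A picture is of the moment at which its call begins. There is no depth.
- hand_in(): hands the job in, once; it reports no verdict.
Trained networks look in a picture, given as the dict that the camera call returned (one of the last four; its "shot" number tells which), for a name from the list of things; names that differ only in an ending like _2 or _b are one class to them, and where a whole thing is asked for, a point or a joint stands for the part that bears it (a point fixed in the world has none). Each returns a list of dicts, best first, with "confidence" (0 to 1); they miss things now and then, are a little off and sometimes report something else, mostly with a low value. They report only what shows in the picture. A call takes as long as a camera call. They do not tell look-alikes from the thing itself.
- trace(target, picture): "pixels" (420x560 bool, what is visible of it) and "at" ([column, row] in pixels, amid what is visible of it).
- place_of(target, picture): "at" ([column, row] in pixels: a listed point, or the origin of a listed thing).
The state is a dict: "clock": time; "joint_pos": joint angles; "joint_velocities": joint speeds; "joint_efforts": joint torques, N m; "eef_pos": TCP position; "tcp_rot": TCP orientation; "force": force on the tool from outside, world axes, zero at the start; "wrist_torque": the same for the moment, N m; "gripper_width": finger opening in mm.
Only numpy, scipy, OpenCV 4.12 (cv2) and the standard library are available. Lean on these libraries where they do the work, as an engineer would, in place of code of your own. Each camera call takes 0.05 s, during which the arm holds its last target.

## Task

The hinged sample plate on the bench stand has dropped at its free end. Take the taller of the two grey wedges and slide it along the bench, thin end first, under the middle of the plate's steel bar until the bar has risen level with the dark mark bands on the two white posts, then let go so that the plate stays resting on the wedge. Leave the lower wedge where it is.

Things in the scene. Friction and masses are not known exactly. Their poses are not given: they have to be found in the camera images.
- tall_wedge: Wedge to use: grey plastic, 190 mm long, 40 wide, flat underside, 0.22 kg. Tail block 40 x 40, 41.5 high; from it the top slopes straight (1 in 4, over 150) down to a tip 4 thick. Origin: underside, below the tail block's middle (grip there across the width). x axis: tail to tip (tip 170 ahead of the origin, tail end 20 behind); z up. It holds the bar level when its origin is 59 short of the bar.
- low_wedge: The wedge to leave alone: same grey plastic, 190 mm long and 40 mm wide, but its tail is only 22 mm high, too low to bring the plate up to the mark. Origin and axes as for the tall wedge.
- stand: Fixed white frame, 264 mm wide, with a hinged plate whose free edge is a steel bar, 12 thick, 262 long. Origin: on the bench below the bar's middle. x axis: level, from bar to hinge (200 mm), the way the wedge goes in; y along the bar. Two posts 75 high, 224 apart, stand just behind the bar's ends, the way in between them is clear; each has a dark band 33 to 43 above the bench. The plate's dish is under 80 high.
- plate (a joint): Tilt of the hinged plate, rad: 0 with the bar fully down (start; its underside 12 mm above the bench), 0.10 with the bar at the middle of the mark bands (underside 32 mm, axis 38 mm up), 0.17 at the upper stop. 0.01 rad is 2 mm at the bar, or 8 mm of wedge travel. It falls back by its own weight (3 N at the bar) unless held up.
Mind the look-alikes: they are no part of the job. Leave any blue or yellow look-alike of the tall_wedge alone.

How it is judged (in metres and radians):
At the end, for the whole second after the job is handed in: The plate rests on the tall wedge, its bar within 5 mm of the middle of the mark bands (0.075 to 0.125 rad). The wedge lies flat and at rest, thin end in, within 50 mm of the middle of the bar and 23 degrees of straight in. The low wedge is within 40 mm of its start (value of joint plate between 0.075 and 0.125 rad and velocity of joint plate between -0.05 and 0.05 rad/s and contact force between tall_wedge and stand above 0.5 N and x of tall_wedge in the frame of stand between -0.1 and -0.02 m and y of tall_wedge in the frame of stand between -0.05 and 0.05 m and angle between the x axis of tall_wedge and the x axis of stand, either way round below 0.4 rad and angle between tall_wedge's own z axis and vertical below 0.1 rad and linear speed of tall_wedge below 0.02 m/s and distance of low_wedge from where it was at the start of the episode below 0.04 m); the robot touches nothing.
It fails at once if the low wedge is pushed or carried away (more than 40 mm) (distance of low_wedge from where it was at the start of the episode above 0.04 m).
It also fails if it takes over 45 s, if anything falls off the work surface, if the arm or the gripper's body presses on something with over 40 N, if the wrist force passes 120 N, or if a joint passes its speed limit or range.

## Working session

There is one attempt and no reset: what is moved stays moved. The work goes in short steps, Python scripts to look and compute and a shell command to move; the robot and the scene stay as the last step left them, time stands still between calls to the robot, and variables do not carry over. Pictures are saved under pics/ and viewed, and the job is handed in when it is done.

```bash
ls; mkdir -p pics; cat > h.py <<'E'
from workcell import *
import numpy as np, cv2
def save(p,n): cv2.imwrite(f'pics/{n}.png',cv2.cvtColor(p['color'],cv2.COLOR_RGB2BGR))
def toz(p,uv,z):
    R=np.array(p['R']);t=np.array(p['t'])
    d=R.T@np.array([(uv[0]-p['cx'])/p['fx'],(uv[1]-p['cy'])/p['fy'],1]); o=-R.T@t
    return o+d*(z-o[2])/d[2]
def proj(p,X):
    c=np.array(p['R'])@np.array(X,float)+np.array(p['t']); return np.array([p['fx']*c[0]/c[2]+p['cx'],p['fy']*c[1]/c[2]+p['cy']])
E
python3 - <<'E'
from h import *
s=get_state();print(s['clock'],s['eef_pos'],s['tcp_rot'],s['gripper_width'])
for n in('top','side'):
    p=camera(n);save(p,n+'0');print(n,-np.array(p['R']).T@np.array(p['t']))
    for k in('tall_wedge','low_wedge','stand','plate'):
        for f in (trace,place_of):
            for r in f(k,p): print(f.__name__,k,r['confidence'],r['at'],toz(p,r['at'],0).round())
E
```

```text
pics
0.0 [187.86505254 516.62767285 230.67666994] [ 3.03592858e-04  8.19086687e-01  5.73669398e-01 -5.73555908e-04] 85.57344987244873
top [ 347.74499096  -26.17274367 1347.81991627]
call tall_wedge 0.95 [370.2, 274.1] [ 276. -303.    0.]
call tall_wedge 0.81 [357.7, 160.1] [ 607. -273.    0.]
call tall_wedge 0.7 [439.6, 219.8] [ 431. -508.    0.]
call tall_wedge 0.74 [377.3, 160.3] [ 607. -331.    0.]
call tall_wedge 0.73 [452.8, 199.6] [ 490. -549.    0.]
call tall_wedge 0.64 [391.8, 261.7] [ 311. -366.    0.]
call low_wedge 0.76 [359.6, 205.4] [ 474. -276.    0.]
call low_wedge 0.8 [384.7, 206.9] [ 469. -349.    0.]
call stand 0.77 [156.6, 190.5] [518. 313.   0.]
call stand 0.72 [199.1, 195.7] [503. 190.   0.]
call plate 0.65 [158.9, 189.1] [522. 306.   0.]Traceback (most recent call last):
  File "<stdin>", line 7, in <module>
ValueError: it knows: low_wedge, stand, tall_wedge
```

```bash
python3 - <<'E'
from h import *
p=camera('side');save(p,'side0');print(-np.array(p['R']).T@np.array(p['t']))
for k in('tall_wedge','low_wedge','stand'):
        for f in (trace,place_of):
            for r in f(k,p): print(f.__name__,k,r['confidence'],r['at'],toz(p,r['at'],0).round())
E
```

```text
[ -96.81548812 -845.79070697  657.108615  ]
call tall_wedge 0.8 [410.0, 332.8] [ 451. -503.    0.]
call tall_wedge 0.65 [389.5, 245.6] [ 633. -273.    0.]
call tall_wedge 0.64 [285.6, 308.0] [ 283. -307.    0.]
call tall_wedge 0.37 [346.7, 266.5] [ 484. -275.    0.]
call tall_wedge 0.98 [311.0, 319.9] [ 307. -364.    0.]
call tall_wedge 0.77 [439.1, 337.4] [ 490. -543.    0.]
call tall_wedge 0.55 [403.0, 260.5] [ 615. -335.    0.]
call low_wedge 0.62 [341.6, 264.9] [ 478. -264.    0.]
call low_wedge 0.59 [360.8, 284.9] [ 467. -343.    0.]
call low_wedge 0.22 [402.2, 261.8] [ 610. -338.    0.]
call stand 0.62 [241.4, 169.2] [533. 326.   0.]
call stand 0.68 [254.6, 190.0] [495. 174.   0.]
```

View pics/top0.png

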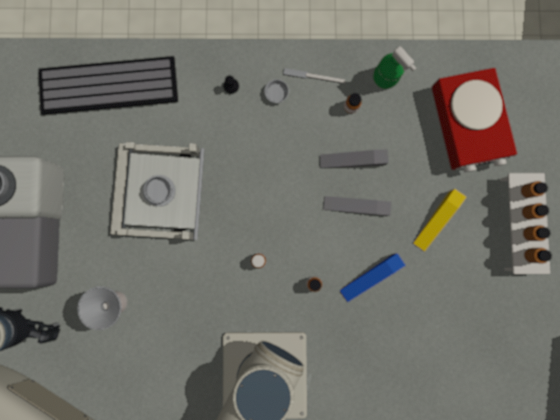

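View pics/side0.png

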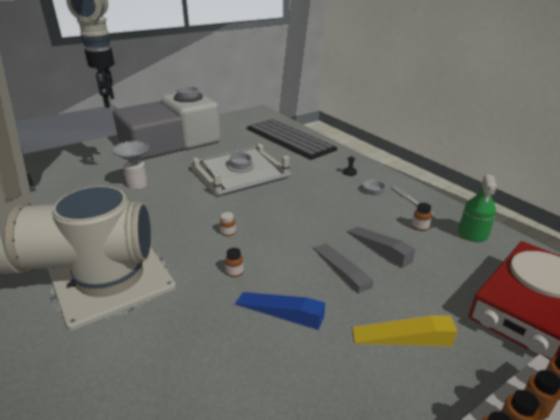

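The top view shows the tall grey wedge at about (320–387, 159) with its tail on the right. The low wedge is at about (323–390, 206), and the stand's bar is at about col 199, with the hinge to the left. I'll refine these.

```bash
python3 - <<'E'
from h import *
p=camera('top')
c=cv2.cvtColor(p['color'],cv2.COLOR_RGB2BGR)
a=cv2.resize(c[135:225,310:400],None,fx=5.5,fy=5.5,interpolation=cv2.INTER_CUBIC)
b=cv2.resize(c[135:250,100:215],None,fx=4.3,fy=4.3,interpolation=cv2.INTER_CUBIC)
cv2.imwrite('pics/a.png',a);cv2.imwrite('pics/b.png',b)
for k in('tall_wedge','low_wedge'):
    for r in trace(k,p):
        m=np.argwhere(r['pixels'])[:,::-1].astype(np.float32)
        (cc,sz,an)=cv2.minAreaRect(m);print(k,r['confidence'],cc,sz,an,cv2.boxPoints((cc,sz,an)).round(1).tolist())
q=camera('side');c=cv2.cvtColor(q['color'],cv2.COLOR_RGB2BGR)
cv2.imwrite('pics/c.png',cv2.resize(c[120:320,180:430],None,fx=3,fy=3,interpolation=cv2.INTER_CUBIC))
print(p['fx'],p['R'])
E
```

```text
tall_wedge 0.94 (439.39862060546875, 219.64193725585938) (17.66964340209961, 68.4698715209961) 35.53767776489258 [[412.29998779296875, 242.39999389648438], [452.1000061035156, 186.60000610351562], [466.5, 196.89999389648438], [426.70001220703125, 252.60000610351562]]
tall_wedge 0.91 (372.230712890625, 277.84613037109375) (17.75040626525879, 70.44692993164062) 56.30992889404297 [[338.0, 290.0], [396.6000061035156, 250.89999389648438], [406.5, 265.70001220703125], [347.79998779296875, 304.79998779296875]]
tall_wedge 0.73 (353.6884765625, 158.71246337890625) (16.10712242126465, 67.186279296875) 87.70938873291016 [[319.79998779296875, 152.0], [386.8999938964844, 149.3000030517578], [387.6000061035156, 165.39999389648438], [320.3999938964844, 168.10000610351562]]
low_wedge 0.88 (357.0995788574219, 205.5066375732422) (66.11990356445312, 15.232855796813965) 3.814074993133545 [[323.6000061035156, 210.89999389648438], [324.6000061035156, 195.6999969482422], [390.6000061035156, 200.10000610351562], [389.6000061035156, 215.3000030517578]]
466.8611049263243 [[-0.00318486 -0.9999012   0.01369094]
 [-0.99535199  0.00185199 -0.09628593]
 [ 0.09625106 -0.01393396 -0.99525955]]
```

View pics/a.png

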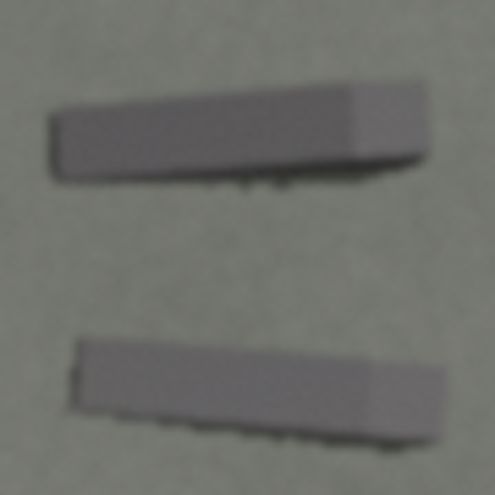

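View pics/b.png

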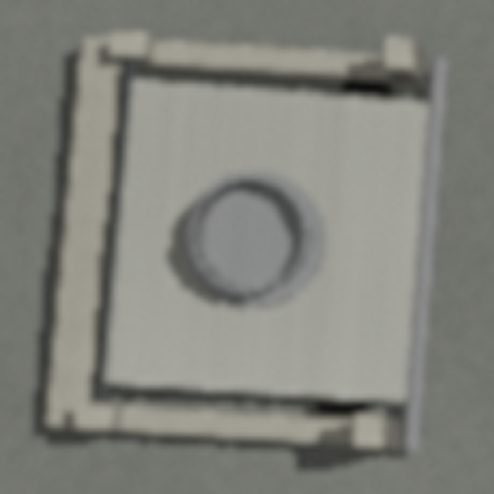

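View pics/c.png

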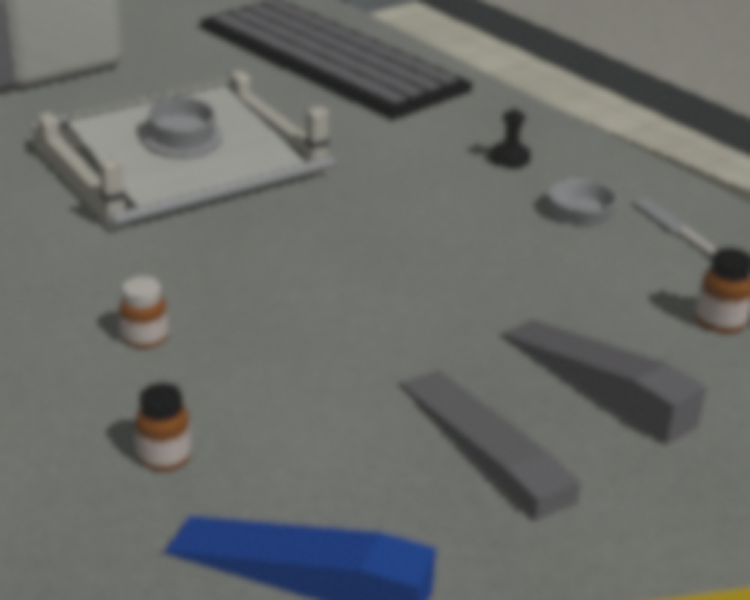

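Tall wedge in crop: the tail-top block runs x 353–430, y 82–157, and the tip edge is at x≈55, y 112–182. The bar runs from (441,58) to (411,450) in its crop. The tall one is clearly at the back (side crop, around (600,380)).

```bash
python3 - <<'E'
from h import *
p=camera('top')
A=lambda x,y,z:toz(p,((x+.5)/5.5-.5+310,(y+.5)/5.5-.5+135),z)
B=lambda x,y,z:toz(p,((x+.5)/4.3-.5+100,(y+.5)/4.3-.5+135),z)
t=[A(430,80,41.5),A(428,155,41.5),A(352,85,41.5),A(355,161,41.5)]
for x in t:print(x.round(1))
o=np.mean(t,0);tip=(A(53,112,4)+A(61,182,4))/2
d=tip-o;print('orig',o.round(1),'tip',tip.round(1),np.linalg.norm(d[:2]),'yaw',np.degrees(np.arctan2(d[1],d[0])))
l=np.array([A(443,368,22),A(438,440,22),A(365,362,22),A(370,432,22)]);print('low',l.mean(0),((A(80,338,4)+A(73,408,4))/2))
e1=B(441,58,21);e2=B(411,450,21);m=(e1+e2)/2;v=e1-e2
print('bar',e1,e2,m.round(1),np.linalg.norm(v)); n=np.array([-v[1],v[0]])/np.linalg.norm(v[:2]);print('in dir',n,np.degrees(np.arctan2(n[1],n[0])))
print('goal',m[:2]-59*n, 'origin at pre', m[:2]-200*n)
# hinge side outer corners
q=camera('side')
for P in (o,[*tip[:2],4],[*e1[:2],18],[*e2[:2],18]): print(proj(q,P).round(1))
# tool
s=get_state();w,x,y,z=s['tcp_rot']
from scipy.spatial.transform import Rotation as Ro
print(Ro.from_quat([x,y,z,w]).as_matrix().round(3),s['clock'])
for k in ['tall_wedge','stand']:
  for r in place_of(k,q)+place_of(k,p): print(k,r)
E
```

```text
[ 631.1 -352.2   41.5]
[ 591.7 -350.2   41.5]
[ 628.5 -311.6   41.5]
[ 588.6 -312.2   41.5]
orig [ 609.9 -331.5   41.5] tip [ 603.1 -161.9    4. ] 169.8223804084764 yaw 92.30096714634696
low [ 465.97624077 -339.19324044   22.        ] [ 482.46125393 -170.76492242    4.        ]
bar [638.6752395  179.34194962  21.        ] [376.63829616 195.66012174  21.        ] [507.7 187.5  21. ] 262.5445532023247
in dir [0.06215392 0.99806658] 86.43654607999487
goal [503.98968679 128.61510768] origin at pre [495.22598463 -12.11227958]
[403. 247.]
[351.9 227.8]
[290.8 172.8]
[217.5 192.4]
[[ 0.342  0.94  -0.   ]
 [ 0.94  -0.342 -0.   ]
 [-0.    -0.    -1.   ]] 1.05
tall_wedge {'at': [308.7, 320.8], 'confidence': 0.96}
tall_wedge {'at': [403.8, 260.7], 'confidence': 0.71}
tall_wedge {'at': [440.8, 340.5], 'confidence': 0.68}
tall_wedge {'at': [391.1, 262.1], 'confidence': 0.7}
tall_wedge {'at': [379.6, 157.2], 'confidence': 0.69}
stand {'at': [255.2, 189.9], 'confidence': 0.95}
stand {'at': [199.3, 196.2], 'confidence': 0.86}
```

```bash
python3 -m handwheel '[[[0,0,0],1],[[0,0,0],1],[[0,0,0],1],[[0,0,0],1],[[0,0,0],1],[[0,0,0],1],[[0,0,0],1],[[0,0,0],1],[[0,0,0],0.46],[[0,0,0],0]]' 0 40
```

```text
clock: 2.25
eef_pos: [188.0, 516.9, 231.3]
tcp_rot: [0.0, 1.0, 0.02, 0.0]
force: [-0.7, -1.0, 0.8]
gripper_width: 85.7
```

```bash
python3 -m handwheel '[[[1.5,3.3,0],0],[[1.5,3.3,0],0],[[1.5,3.3,0],0],[[1.5,3.3,0],0],[[1.5,3.3,0],0],[[1.5,3.3,0],0],[[1.5,3.3,0],0],[[1.5,3.3,0],0],[[1.5,3.3,0],0],[[1.5,3.3,0],0],[[1.5,3.3,0],0],[[1.5,3.3,0],0]]'
```

```text
clock: 3.45
eef_pos: [384.4, 127.1, 231.5]
tcp_rot: [-0.0, 1.0, 0.022, 0.0]
force: [-0.3, 0.4, 0.0]
gripper_width: 85.4
```

```bash
python3 -m handwheel '[[[1.5,3.3,0],0],[[1.5,3.3,0],0],[[1.5,3.3,0],0],[[1.5,3.3,0],0],[[1.5,3.3,0],0],[[1.5,3.3,0],0],[[1.5,3.3,0],0],[[1.5,3.3,0],0],[[1.5,3.3,0],0],[[1.5,3.3,0],0],[[0,0,0],0],[[0,0,0],0]]'; cat > st.py <<'E'
from h import *
import sys
from scipy.spatial.transform import Rotation as Ro
s=get_state();w,x,y,z=s['tcp_rot'];M=Ro.from_quat([x,y,z,w]).as_matrix()
p=np.array(s['eef_pos']);print(s['clock'],p.round(1),'yaw',np.degrees(np.arctan2(M[1,0],M[0,0])).round(2),'down',M[2,2].round(4),'w',s['gripper_width'],'F',np.round(s['force'],1),'q',np.round(s['joint_pos'],2))
if len(sys.argv)>3:
    g=np.array([float(a) for a in sys.argv[1:4]]);print('tool cm',(M.T@(g-p)/10).round(2))
E
python3 st.py 610 -331.5 100
```

```text
clock: 4.65
eef_pos: [547.2, -195.7, 230.6]
tcp_rot: [-0.0, 1.0, 0.021, -0.001]
force: [0.3, -0.3, -0.2]
gripper_width: 85.4
4.65 [ 547.2 -195.7  230.6] yaw 2.36 down -1.0 w 85.38730671179226 F [ 0.3 -0.3 -0.2] q [-0.49  0.31  0.1   1.36  0.    1.04]
tool cm [ 5.73 13.84 13.05]
```

```bash
python3 -m handwheel '[[[1.2,2.8,2],0],[[1.2,2.8,2],0],[[1.1,2.7,2.5],0],[[1.1,2.7,2.5],0],[[1.1,2.8,2],0],[[0,0,2],0],[[0,0,0],0],[[0,0,0],0]]'; python3 st.py 610 -331.5 9; python3 - <<'E'
from h import *
p=camera('top');c=cv2.cvtColor(p['color'],cv2.COLOR_RGB2BGR)
q=camera('side');d=cv2.cvtColor(q['color'],cv2.COLOR_RGB2BGR)
a=cv2.resize(c[120:230,310:410],(400,440));b=cv2.resize(d[190:300,320:420],(400,440))
cv2.imwrite('pics/d.png',np.hstack([a,b]))
E
```

```text
clock: 5.45
eef_pos: [609.7, -329.5, 101.9]
tcp_rot: [-0.0, 1.0, 0.021, -0.0]
force: [-0.4, -0.0, -0.1]
gripper_width: 85.7
5.45 [ 609.7 -329.5  101.9] yaw 2.42 down -1.0 w 85.74168754023474 F [-0.4 -0.  -0.1] q [-0.62  0.56  0.16  1.18  0.    0.91]
tool cm [0.02 0.21 9.29]
```

View pics/d.png

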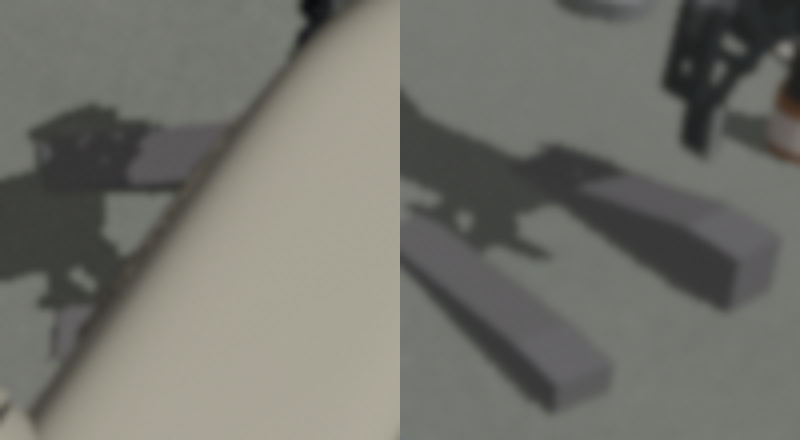

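```bash
python3 -m handwheel '[[[0,0.1,2.5],0],[[0,0.1,2.5],0],[[0,0,2],0],[[0,0,1.5],0],[[0,0,1],0],[[0,0,0],0],[[0,0,0],0]]'; python3 st.py 610 -331.5 5
```

```text
clock: 6.25
eef_pos: [610.4, -332.7, 7.5]
tcp_rot: [0.0, 1.0, 0.021, 0.001]
force: [0.2, 0.1, 0.7]
gripper_width: 85.5
6.25 [ 610.4 -332.7    7.5] yaw 2.36 down -1.0 w 85.49366673732712 F [0.2 0.1 0.7] q [-0.62  0.63  0.03  0.98 -0.    0.91]
tool cm [-0.04 -0.12  0.25]
```

```bash
python3 -m handwheel '[[[0,0,0],0],[[0,0,0],0],[[0,0,0],0],[[0,0,0],0],[[0,0,0],0],[[0,0,0],0],[[0,0,0],0],[[0,0,0],0],[[0,0,0],0],[[0,0,0],0]]' 255 40; python3 st.py; python3 - <<'E'
from h import *
q=camera('side');d=cv2.cvtColor(q['color'],cv2.COLOR_RGB2BGR)
cv2.imwrite('pics/e.png',cv2.resize(d[190:310,300:430],None,fx=5,fy=5))
E
```

```text
clock: 7.25
eef_pos: [610.3, -332.9, 7.0]
tcp_rot: [0.0, 1.0, 0.02, 0.001]
force: [0.5, -0.1, 5.6]
gripper_width: 39.6
7.25 [ 610.3 -332.9    7. ] yaw 2.34 down -1.0 w 39.6240986018414 F [ 0.5 -0.1  5.6] q [-0.62  0.63  0.03  0.98  0.    0.91]
```

View pics/e.png

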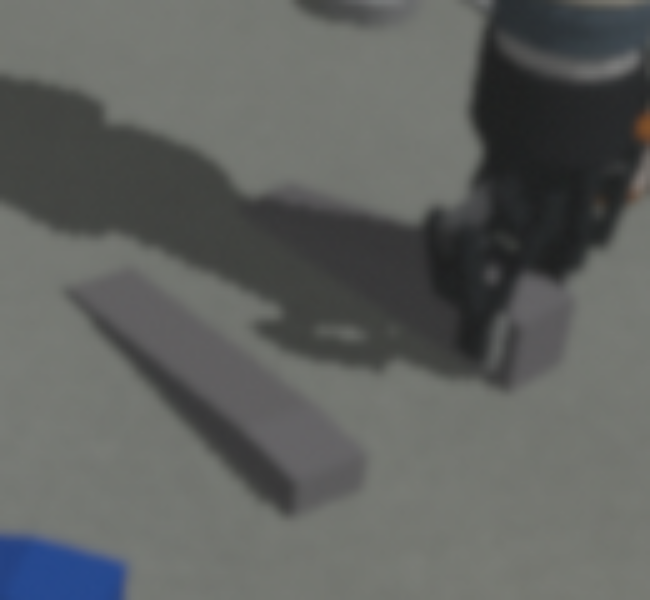

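Grasp is good (opening 39.6 mm). I'll lift slightly and carry it past the low wedge.

```bash
python3 -m handwheel '[[[0,0,-1],0],[[0,0,-1],0],[[0,-1.5,-0.5],0],[[0,-2.5,0],0],[[0,-3,0],0],[[0,-3,0],0],[[0,-3,0],0],[[0,-3,0],0],[[0,-3,0],0],[[0,-2,0],0],[[0,0,0],0],[[0,0,0],0]]'; python3 st.py 496 -30 34
```

```text
clock: 8.5
eef_pos: [601.3, -122.0, 31.7]
tcp_rot: [0.0, 1.0, 0.021, 0.0]
force: [-0.0, -1.1, -2.1]
gripper_width: 39.5
8.5 [ 601.3 -122.    31.7] yaw 2.42 down -1.0 w 39.51524309336363 F [-0.  -1.1 -2.1] q [-0.34  0.48 -0.16  0.92 -0.    1.19]
tool cm [-10.14  -9.64  -0.23]
```

```bash
python3 -m handwheel '[[[-1.5,-1.5,0],0.3],[[-2,-2,0],0.43],[[-2,-2,0],0],[[-2,-2,0],0],[[-1.9,-1.2,0],0],[[-0.8,0,0],0],[[0,0,0],0],[[0,0,0],0]]'; python3 st.py 496 -30 9; python3 - <<'E'
from h import *
p=camera('top');c=cv2.cvtColor(p['color'],cv2.COLOR_RGB2BGR)
q=camera('side');d=cv2.cvtColor(q['color'],cv2.COLOR_RGB2BGR)
a=cv2.resize(c[130:270,110:270],None,fx=2.5,fy=2.5,interpolation=2);b=cv2.resize(d[130:270,190:350],None,fx=2.5,fy=2.5,interpolation=2)
cv2.imwrite('pics/f.png',np.hstack([a,b]))
E
```

```text
clock: 9.3
eef_pos: [503.2, -33.5, 31.6]
tcp_rot: [0.0, 1.0, -0.031, 0.001]
force: [0.3, -0.8, -2.4]
gripper_width: 39.4
9.3 [503.2 -33.5  31.6] yaw -3.57 down -1.0 w 39.44507733227866 F [ 0.3 -0.8 -2.4] q [-0.23  0.33 -0.43  0.81 -0.    1.4 ]
tool cm [-0.74 -0.3   2.26]
```

View pics/f.png

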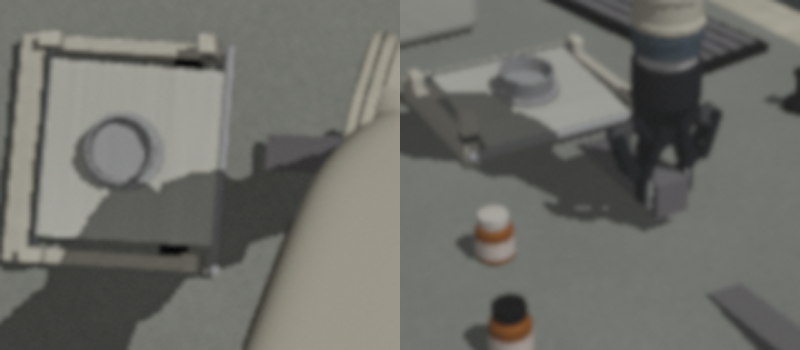

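```bash
python3 -m handwheel '[[[-0.5,0,1],0],[[-0.4,0,0.8],0],[[0,0,0.5],0],[[0,0,0],0],[[0,0,0],0]]'; python3 st.py 504 127.5 7.5
```

```text
clock: 9.9
eef_pos: [493.1, -31.9, 7.9]
tcp_rot: [-0.0, 1.0, -0.031, -0.0]
force: [0.2, 0.7, -2.8]
gripper_width: 39.6
9.9 [493.1 -31.9   7.9] yaw -3.51 down -1.0 w 39.59439769680128 F [ 0.2  0.7 -2.8] q [-0.23  0.34 -0.49  0.74  0.    1.4 ]
tool cm [  0.11 -15.97   0.04]
```

```bash
python3 -m handwheel '[[[0,-1,0.05],0],[[0,-1,0],0],[[0,-1,0],0],[[0,-1,0],0],[[0,-1,0],0],[[0,-1,0],0],[[0,-1,0],0],[[0,-1,0],0],[[0,-1,0],0],[[0,-1,0],0],[[0,0,0],0]]'; python3 st.py 504 127.5 7.5;
```

```text
clock: 11.0
eef_pos: [499.2, 68.9, 7.6]
tcp_rot: [0.0, 1.0, -0.03, -0.0]
force: [1.4, 1.4, -4.6]
gripper_width: 39.3
11.0 [499.2  68.9   7.6] yaw -3.46 down -1.0 w 39.3029535186037 F [ 1.4  1.4 -4.6] q [-0.03  0.36 -0.46  0.75 -0.    1.6 ]
tool cm [ 0.13 -5.88  0.01]
```

```bash
python3 -m handwheel '[[[0,-1,0],0],[[0,-1,0],0],[[0,-1,0],0],[[0,-0.8,0],0],[[0,-0.8,0],0],[[0,0,0],0],[[0,0,0],0]]'; python3 st.py 504 127.5 7.5; python3 - <<'E'
from h import *
p=camera('top');c=cv2.cvtColor(p['color'],cv2.COLOR_RGB2BGR)
q=camera('side');d=cv2.cvtColor(q['color'],cv2.COLOR_RGB2BGR)
a=cv2.resize(c[130:270,110:270],None,fx=2.5,fy=2.5,interpolation=2);b=cv2.resize(d[130:230,190:305],None,fx=3.5,fy=3.5,interpolation=2)
cv2.imwrite('pics/g.png',np.hstack([a,b[:350,:400]]))
E
```

```text
clock: 11.7
eef_pos: [501.8, 114.1, 7.5]
tcp_rot: [-0.0, 1.0, -0.03, -0.0]
force: [0.1, 1.9, -5.7]
gripper_width: 39.4
11.7 [501.8 114.1   7.5] yaw -3.47 down -1.0 w 39.44457862578508 F [ 0.1  1.9 -5.7] q [ 0.06  0.37 -0.44  0.76  0.    1.69]
tool cm [ 0.14 -1.35  0.  ]
```

View pics/g.png

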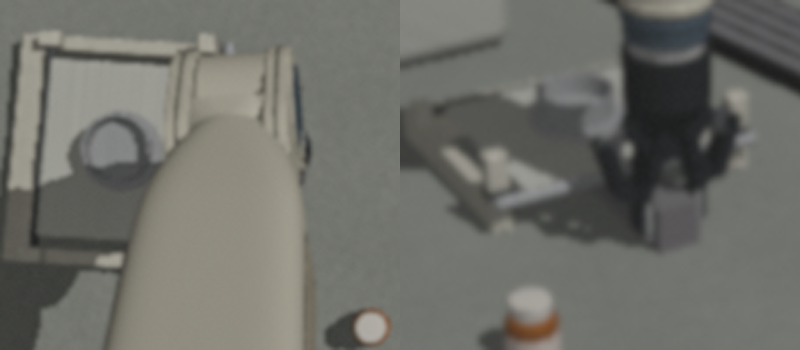

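```bash
python3 -m handwheel '[[[0,-0.5,0],0],[[0.1,-0.5,0],0],[[0,-0.3,0],0],[[0,0,0],0],[[0,0,0],0]]'; python3 st.py 504 127.5 7; cat > bar.py <<'E'
from h import *
import sys
q=camera('side');d=cv2.cvtColor(q['color'],cv2.COLOR_RGB2BGR)
o=np.array([190,130]);S=6
b=cv2.resize(d[130:220,190:310],None,fx=S,fy=S,interpolation=2)
m=np.array([507.7,187.5]);n=np.array([.0622,.998]);v=np.array([.998,-.0622])
b0=b.copy()
for z,col in((18,(0,0,255)),(28,(0,255,255)),(38,(0,255,0)),(48,(255,0,0))):
    for e in(-131,131):
        X=m+e*v; u=(proj(q,[*X,z])-o+.5)*S-.5; cv2.circle(b,tuple(u.astype(int)),2,col,-1); print(z,e,u.round())
cv2.imwrite(f'pics/{sys.argv[1]}.png',b)
cv2.imwrite(f'pics/{sys.argv[1]}_raw.png',b0)
E
python3 bar.py bar1
```

```text
clock: 12.3
eef_pos: [504.0, 127.2, 7.8]
tcp_rot: [-0.0, 1.0, -0.03, 0.0]
force: [0.9, 0.8, -6.1]
gripper_width: 39.4
12.3 [504.  127.2   7.8] yaw -3.48 down -1.0 w 39.376481354527364 F [ 0.9  0.8 -6.1] q [ 0.09  0.38 -0.43  0.77  0.    1.72]
tool cm [-0.01 -0.03  0.08]
18 -131 [168. 377.]
18 131 [607. 260.]
28 -131 [167. 360.]
28 131 [607. 243.]
38 -131 [165. 342.]
38 131 [607. 227.]
48 -131 [164. 325.]
48 131 [608. 211.]
```

View pics/bar1.png

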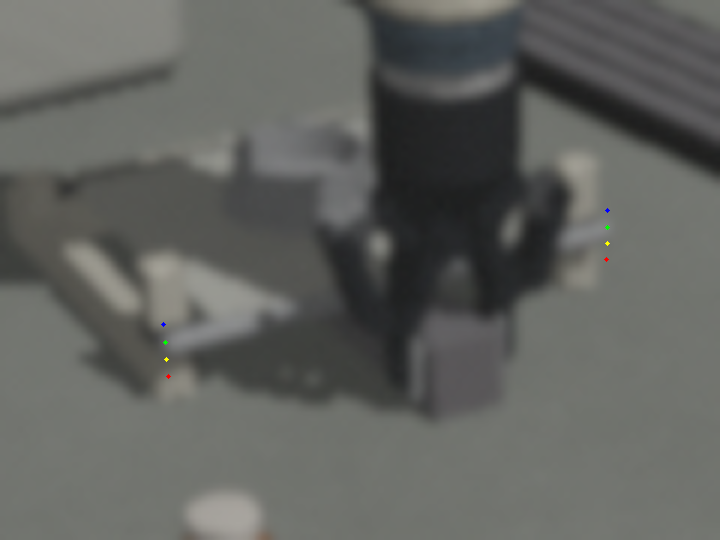

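The bar ends sit on the projected 38 mm points in the side view: left (168,342), right (605,228). The gripper still carries the load (Fz −6 N), so I'll lower it gently before opening.

```bash
python3 -m handwheel '[[[0,0,0.05],0],[[0,0,0.05],0],[[0,0,0],0],[[0,0,0],0]]'; python3 st.py
```

```text
clock: 12.75
eef_pos: [504.0, 127.1, 6.9]
tcp_rot: [-0.0, 1.0, -0.031, 0.0]
force: [-0.1, 2.5, -2.3]
gripper_width: 39.6
12.75 [504.  127.1   6.9] yaw -3.5 down -1.0 w 39.63582721544238 F [-0.1  2.5 -2.3] q [ 0.09  0.38 -0.43  0.76  0.    1.72]
```

```bash
python3 -m handwheel '[[[0,0,0.03],0],[[0,0,0],0],[[0,0,0],0],[[0,0,0],0],[[0,0,0],0],[[0,0,0],0],[[0,0,0],0],[[0,0,0],0],[[0,0,0],0],[[0,0,0],0]]' 0; python3 st.py
```

```text
clock: 13.75
eef_pos: [503.9, 126.8, 6.5]
tcp_rot: [-0.0, 1.0, -0.031, 0.0]
force: [-1.1, -0.0, 0.8]
gripper_width: 85.3
13.75 [503.9 126.8   6.5] yaw -3.5 down -1.0 w 85.31256620816163 F [-1.1 -0.   0.8] q [ 0.08  0.38 -0.43  0.76  0.    1.72]
```

```bash
python3 -m handwheel '[[[0,0,-0.5],0],[[0,0,-1],0],[[0,0,-2],0],[[0,0,-3],0],[[0,0,-3],0],[[0,0,-3],0],[[0,0,-3],0],[[0,2,-3],0],[[0,3,-2],0],[[0,3,0],0],[[0,3,0],0],[[0,3,0],0]]'; python3 -m handwheel '[[[0,3,0],0],[[0,3,0],0],[[0,3,0],0],[[0,3,0],0],[[0,0,0],0]]'; python3 st.py; python3 bar.py bar2; python3 - <<'E'
from h import *
p=camera('top');save(p,'top2')
E
```

```text
clock: 14.95
eef_pos: [495.0, -14.0, 212.7]
tcp_rot: [0.0, 1.0, -0.03, 0.001]
force: [0.4, -0.8, -1.8]
gripper_width: 85.2
clock: 15.45
eef_pos: [487.8, -135.5, 212.2]
tcp_rot: [0.001, 0.999, -0.032, 0.0]
force: [-0.1, -0.8, 0.2]
gripper_width: 84.9
15.45 [ 487.8 -135.5  212.2] yaw -3.68 down -1.0 w 84.93841438158907 F [-0.1 -0.8  0.2] q [-0.44  0.19 -0.12  1.26 -0.    1.2 ]
18 -131 [168. 377.]
18 131 [607. 260.]
28 -131 [167. 360.]
28 131 [607. 243.]
38 -131 [165. 342.]
38 131 [607. 227.]
48 -131 [164. 325.]
48 131 [608. 211.]
```

View pics/bar2.png

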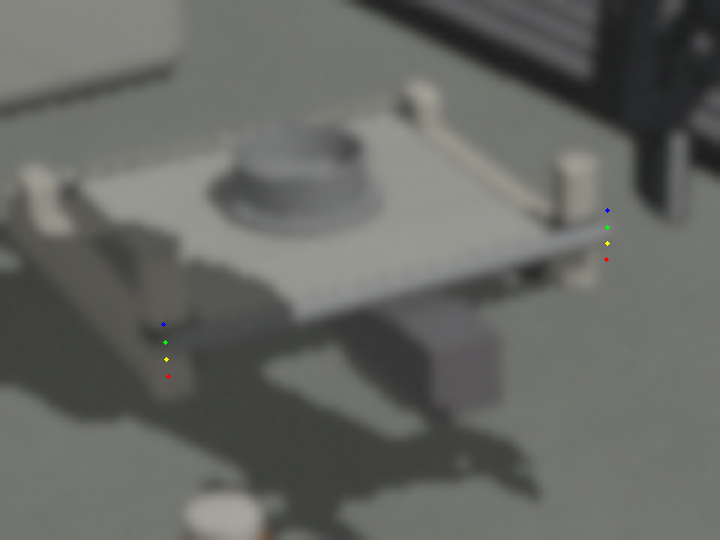

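View pics/top2.png

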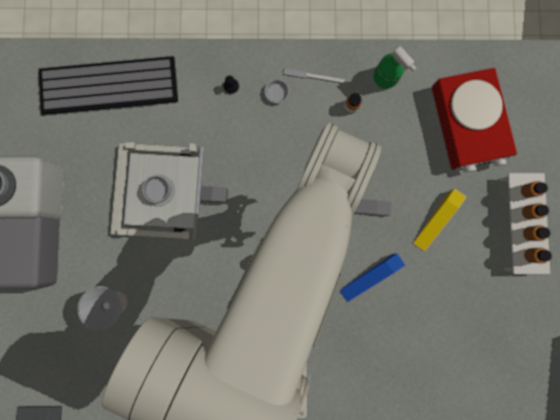

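The plate stays up on the wedge, and the bar ends are near the 38 mm points. The low wedge's tail is unmoved at (390,207). I'll check the height more finely.

```bash
python3 - <<'E'
from h import *
p=camera('top');c=cv2.cvtColor(p['color'],cv2.COLOR_RGB2BGR)
cv2.imwrite('pics/t3.png',cv2.resize(c[170:220,180:240],None,fx=8,fy=8,interpolation=2))
q=camera('side');d=cv2.cvtColor(q['color'],cv2.COLOR_RGB2BGR)
b=cv2.resize(d[150:182,265:297],None,fx=12,fy=12,interpolation=2);cv2.imwrite('pics/s3.png',b)
v=np.array([.998,-.0622]);n=np.array([.0622,.998]);m=np.array([507.7,187.5])
for z in(34,38,42,32,44): # bar axis 22 in from right end
    print(z,((proj(q,[*(m+131*v),z])-[265,150]+.5)*12-.5).round(), ((proj(q,[*(m+110*v-6*n),z])-[265,150]+.5)*12-.5).round())
for s in(-79,-39):
  for e in(-20,20): print(s,e,((proj(p,[*(m+s*n+e*v),41.5])-[180,170]+.5)*8-.5).round())
E
```

```text
34 [315. 228.] [261. 253.]
38 [315. 215.] [261. 240.]
42 [315. 201.] [261. 227.]
32 [315. 234.] [261. 260.]
44 [316. 195.] [261. 220.]
-79 -20 [365. 252.]
-79 20 [373. 140.]
-39 -20 [251. 246.]
-39 20 [259. 133.]
```

View pics/t3.png

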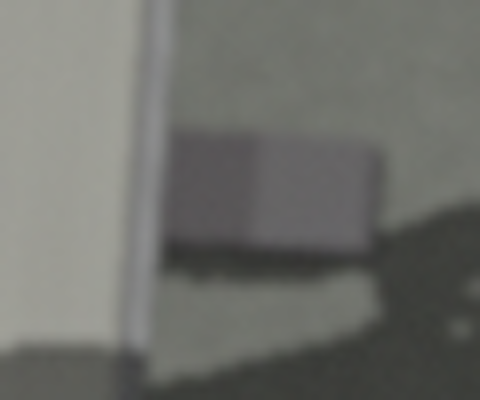

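View pics/s3.png

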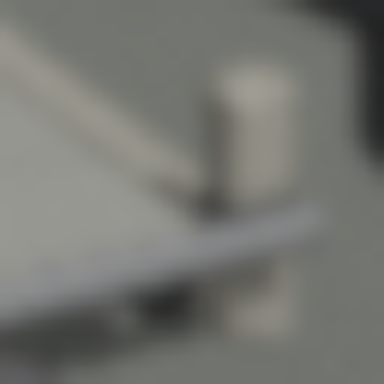

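Bar end is at crop (318,216), against (315,215) predicted for 38 mm. The wedge's tail block is within about 2 mm of its intended place. Handing in.

```bash
python3 -c "
from workcell import *
print(get_state()['clock'],hand_in())"
```

```text
the job is handed in; nothing more can be done
15.65 None
```

The plate now rests on the tall grey wedge with its bar level with the mark bands. I handed the job in at 15.65 s, and `hand_in()` gives no verdict.

I gripped the wedge by its tail and carried it past the low wedge about 25 mm above the bench. I then slid it in thin end first under the middle of the bar, lowered it onto the bench, let go and backed the arm well clear. During the slide the gripper still carried the wedge's weight and later the plate's load, so the wedge may have been up to about 1 mm off the bench. It rested fully on the bench only when I lowered it, just before opening the fingers.

**Last checks, from the camera pictures:**
- **Bar height:** the bar end sits at about 37–38 mm, against the 38 mm target. A coarser look just before suggested 35–37 mm; both are within the 5 mm allowed.
- **Wedge position:** it is about 2 mm short of where I meant it, close to the middle of the bar and lying straight in.
- **Low wedge:** its tail looks unmoved. The arm hid the rest of it, so I saw only part.
- **Robot:** it was touching nothing when I handed in, with the measured force near zero.

The trained networks also reported the blue, yellow and low wedges as the tall one. I picked the right one from the pictures by colour and height.

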